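# Find the tin with the stray mill ball

### The job

A steel ball from the grinding mill has been shut in one of the three closed chocolate tins. Lift the tins clear of the counter one after another and rock or shake them gently to feel which one has the ball rolling in it; set that one upright and fully home in the well of the wooden holder, without forcing it, and leave the other two standing upright where they stood. Do not disturb the other things on the counter.

Things in the scene. Friction and masses are not known exactly. Their poses are not given: they have to be found in the camera images.
- tin_a: one of three alike closed long tins: plain metal body with a steel lid fixed shut, 140 mm (x) x 54 mm (y) x 56 mm high (lid: the top 14 mm). Origin at the centre of the underside, z up. Weight drawn for each, 190 to 360 g, ball not counted, so weight does not tell; empty it balances about its middle. One, drawn anew each time whatever its name or place, has the ball in it; the others are empty.
- tin_b: one of three alike closed long tins: plain metal body with a steel lid fixed shut, 140 mm (x) x 54 mm (y) x 56 mm high (lid: the top 14 mm). Origin at the centre of the underside, z up. Weight drawn for each, 190 to 360 g, ball not counted, so weight does not tell; empty it balances about its middle. One, drawn anew each time whatever its name or place, has the ball in it; the others are empty.
- tin_c: one of three alike closed long tins: plain metal body with a steel lid fixed shut, 140 mm (x) x 54 mm (y) x 56 mm high (lid: the top 14 mm). Origin at the centre of the underside, z up. Weight drawn for each, 190 to 360 g, ball not counted, so weight does not tell; empty it balances about its middle. One, drawn anew each time whatever its name or place, has the ball in it; the others are empty.
- tin_a_inside: the unseen hollow closed up in tin_a, 129 x 43 x 45 mm, flat floor 5.5 mm up; frame as the tin's. If the ball is in this tin, a 100 g, 29 mm steel ball rolls freely here, 50 mm each way from the middle along x: tilted end to end by 0.2 rad for 0.5 s or shaken along x it rolls over, knocks on the end wall and stays near it when levelled, so the tin weighs on that end (20 to 50 mNm).
- tin_b_inside: the unseen hollow closed up in tin_b, 129 x 43 x 45 mm, flat floor 5.5 mm up; frame as the tin's. If the ball is in this tin, a 100 g, 29 mm steel ball rolls freely here, 50 mm each way from the middle along x: tilted end to end by 0.2 rad for 0.5 s or shaken along x it rolls over, knocks on the end wall and stays near it when levelled, so the tin weighs on that end (20 to 50 mNm).
- tin_c_inside: the unseen hollow closed up in tin_c, 129 x 43 x 45 mm, flat floor 5.5 mm up; frame as the tin's. If the ball is in this tin, a 100 g, 29 mm steel ball rolls freely here, 50 mm each way from the middle along x: tilted end to end by 0.2 rad for 0.5 s or shaken along x it rolls over, knocks on the end wall and stays near it when levelled, so the tin weighs on that end (20 to 50 mNm).
- holder: fixed wooden block 180 (x) x 94 (y) x 24 mm high with one oblong well in its top: 144 x 58 mm with a 2 mm chamfer, 18 mm deep (floor 6 mm above the counter), so a tin has 2 mm play all round, either end first. Origin at the centre of its underside, below the well's centre. (A tall fixed tap stands at x 0.70, y 0.10: carry past it on the near side.)
- cream_ballotin: small cream folded card box, 65 x 93 x 43 mm, origin at the centre of its underside. A bystander: leave it alone.
- round_tin: low round tin with a lid, 70 mm across, 36 mm high, origin at the centre of its underside. A bystander: leave it alone.
- card_block: block of shop cards on a small stand, 34 x 58 x 38 mm, origin at the centre of its underside. A bystander: leave it alone.

How it is judged:
By the outcome, as a careful person would: the job done as asked, in the order asked, and still so for the second after the job is handed in, with the robot touching nothing.
It also fails if it takes over 72 s, if anything falls off the work surface, if the arm or the gripper's body presses on something with over 40 N, if the wrist force passes 120 N, or if a joint passes its speed limit or range.

### The arm

A 7-joint arm with a two-finger parallel gripper is mounted at the origin on a cart in front of the work surface, level with it; the furniture and walls round the work are solid. World frame = base frame: x ahead of the robot, y to its left, z up, the work surface at z = 0. Lengths are in m, angles in rad, forces in N, time in s.
With the tool pointing down it reaches from about 0.4 to 0.85 m from the base axis. Payload 4.5 kg.
Tool frame: the origin (TCP) lies at the very end of the fingers, on their centre line; the grasp point (between the pads) lies 19 mm behind it; z points along the fingers, y is the line along which they close (so a half turn about z gives the same grasp; the last joint's range is limited). The gripper opens to 85 mm and grips with 20 to 120 N. Pads are 22 mm wide; open, the fingers measure 114 mm over their backs; the gripper's body (76 mm by 85 mm) begins 54 mm behind the grasp point. The pads swing forward as they close: fully open they stand 13 mm farther back than shut.
Start: joints at [-1.142, 0.689, -0.195, 1.565, 0.157, 0.902, -0.215], TCP at [0.24, 0.577, 0.231] pointing down, gripper open.
Joint ranges: [-3.01, 3.01], [-0.46, 2.08], [-1.47, 1.51], [0.13, 2.56], [-1, 4.14], [0.04, 2.09], [-2.66, 2.66]. Speed limits (rad/s): [2.57, 2.57, 3.14, 3.14, 3.14, 3.14, 3.14].

### API

Orientations are given as a rotation vector (axis times angle).
In Python, from rig import arm, cams, ticket, finder gives the robot as it stands.
- The arm moves only by the tool carry_out, never from a script. Its argument "rows" is one flat list of numbers, 5 for each row, row after row: the closure in counts, from 0 (fully open) to 255 (shut), then the shift along the tool's x, y, z in m, then the turn about the tool's z in rad. A call has 1 to 20 rows; each row is the pose to reach, as a shift and turn from the pose commanded when the call began, along the tool's axes at that moment; what a row does not reach only later rows make up. A row lasts 1/10 s, in which the tool goes at most 50 mm and 8.59 degrees, less where a joint would pass 70% of its speed; a pose out of reach is approached as far as the arm can. A call with a gripper value outside its range is refused whole. The fingers move at their own pace and stop on an object; the grip force is fixed at half the most. Time passes only in rows, so rows that repeat a pose let the fingers close. It gives the time, the measured TCP pose, the force, the opening and the grip force at its end, in the units of the state.
- arm.get_state(): the state, without advancing time (a new reading comes with each control period).
- cams.snapshot(name): name is "scene" or "top" or "wrist"; returns a dict with "color" (420x560x3 uint8, blue, green, red), "fx", "fy", "cx", "cy" (pixels), "k1" (the pictures are not rectified: a ray, as slopes to the right and down, at radius r is drawn at 1 + k1 r^2 times it, then the intrinsics apply), "T" (4x4, takes a point from camera to world coordinates). Camera axes: x right, y down, z forward; pixel columns grow to the right and rows downward; lengths in m; the calibration is good to about 2 mm. A picture is of the moment at which its call begins. There is no depth.
- ticket.sign_off(): hands the job in; it is judged then, once.
Trained networks look in a picture, given as the dict that the camera call returned (one of the last four; its "shot" number tells which), for a name from the list of things; names that differ only in an ending like _2 or _b are one class to them, and where a whole thing is asked for, a point or a joint stands for the part that bears it (a point fixed in the world has none). Each returns a list of dicts, best first, with "confidence" (0 to 1); they miss things now and then, are a little off and sometimes report something else, mostly with a low value. They report only what shows in the picture. A call takes as long as a camera call.
- finder.spot_in(picture, label): "rect" ([left, top, width, height] as shares, 0 to 1, of the picture: columns of its width, rows of its height, round what is visible of it).
- finder.silhouettes(picture, label): "mask" (420x560 bool, what is visible of it) and "rect" ([left, top, width, height] as shares, 0 to 1, of the picture: columns of its width, rows of its height, round what is visible of it).
The state is a dict: "t": time; "qpos": joint angles; "qd": joint speeds; "effort": joint torques, N m; "eef_pos": TCP position; "orientation": TCP orientation; "ft_force": force on the tool from outside, world axes, zero at the start; "ft_torque": the same for the moment, N m; "finger_gap": opening from 0.0 (shut) to 1.0 (fully open); "finger_force": force on a finger pad.
Only numpy, scipy, OpenCV 4.12 (cv2) and the standard library are available. Lean on these libraries where they do the work, as an engineer would, in place of code of your own. Each camera call takes 0.05 s, during which the arm holds its last target. There are 200 camera calls.

## Working session

There is one attempt and no reset: what is moved stays moved. The work goes in short steps, Python scripts to look and compute and a tool call to move; the robot and the scene stay as the last step left them, time stands still between calls to the robot, and variables do not carry over. Pictures are saved under pics/ and viewed, at most 10 in all, crops included, and the job is handed in when it is done.

Besides the shell and the picture viewer there is one more tool, called after ">>>" as a command line: name --argument value ..., lists and objects as JSON in quotes. carry_out: Moves the arm, as the interface text tells. Its arguments: {"type":"object","properties":{"rows":{"type":"array"}},"required":["rows"]}

```bash
ls; mkdir -p pics; python3 - <<'E'
from rig import arm,cams,finder
import cv2
s=arm.get_state();print(s)
for n in("top","scene"):
    p=cams.snapshot(n);cv2.imwrite(f"pics/{n}0.png",p["color"])
    print(n,p["fx"],p["cx"],p["cy"],p["k1"],p["T"])
    for l in("tin_a","holder","cream_ballotin","round_tin","card_block"):
        print(l,[(round(d["confidence"],2),[round(float(v)*k) for v,k in zip(d["rect"],(560,420,560,420))]) for d in finder.spot_in(p,l)])
E
```

```text
pics
{'t': 0.0, 'qpos': array([-1.14217918,  0.69002476, -0.19454314,  1.566379  ,  0.15727586,
        0.90247038, -0.21510165]), 'qd': array([-1.11126415e-04, -1.68300869e-03,  6.46833257e-04,  6.42447817e-04,
       -8.48425349e-04,  1.19066693e-03,  3.81472114e-05]), 'effort': array([-2.02090455e-04, -5.39602697e+01, -1.26678117e+00, -1.58541942e+01,
        9.11676208e-03,  9.47826309e-03,  5.29949972e-06]), 'eef_pos': array([0.24016939, 0.57629271, 0.23045001]), 'orientation': array([-6.15956503e-01, -3.08033159e+00,  2.93724036e-03]), 'ft_force': array([-0.47541884, -0.05226847, -0.36804939]), 'ft_torque': array([-0.02545957,  0.00281843,  0.06292685]), 'finger_force': 0.0, 'finger_gap': 1.0029877213794747}
top 475.06007832623607 272.80902553809733 216.61389661478358 -0.04041327931941499 [[-0.00954635 -0.99738062  0.07169915  0.5502825 ]
 [-0.99991702  0.00890117 -0.00931259  0.17354386]
 [ 0.00864999 -0.07178211 -0.99738283  1.12044134]
 [ 0.          0.          0.          1.        ]]
tin_a [(0.78, [147, 244, 39, 66]), (0.66, [210, 188, 37, 64]), (0.61, [290, 233, 30, 65])]
holder [(0.82, [341, 225, 50, 86])]
cream_ballotin [(0.81, [143, 172, 42, 42])]
round_tin [(0.89, [227, 140, 29, 33])]
card_block [(0.82, [351, 188, 25, 20])]
scene 432.8261443048378 271.67853707503 210.2844429979285 0.006566058730073633 [[ 0.58915211 -0.36181384  0.72248913  0.03283195]
 [-0.80796177 -0.27471962  0.52127431 -0.26775675]
 [ 0.00987768 -0.89085345 -0.4541834   0.42252138]
 [ 0.          0.          0.          1.        ]]
tin_a [(0.87, [97, 183, 70, 55]), (0.71, [200, 181, 59, 54]), (0.6, [233, 225, 70, 70])]
holder [(0.61, [279, 263, 124, 91])]
cream_ballotin [(0.66, [179, 169, 39, 23])]
round_tin [(0.59, [265, 177, 30, 29])]
card_block [(0.93, [367, 233, 30, 32])]
```

View pics/top0.png

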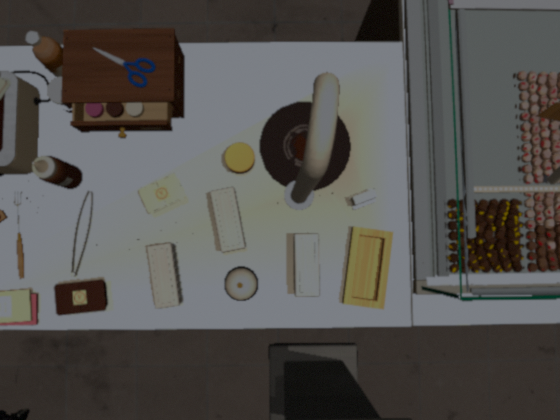

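View pics/scene0.png

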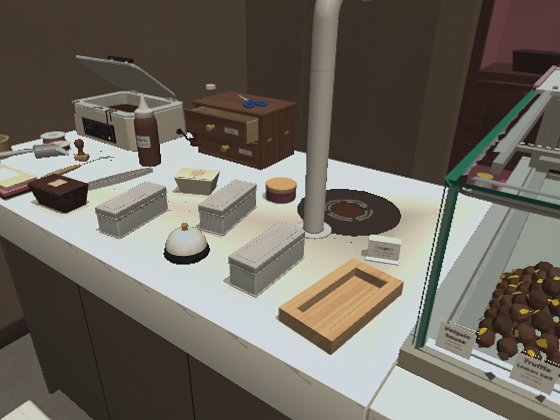

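The pictures show three grey tins (top view about (162,274), (227,219) and (306,264)), the holder at (368,267), the tap foot at (300,195) and a bell at (240,283). Next I fit box poses to the masks in both views.

```bash
cat > h.py <<'E'
import numpy as np, cv2
from scipy.optimize import minimize
from scipy.spatial.transform import Rotation as R
from rig import arm,cams,finder
def proj(p,X):
    T=np.linalg.inv(p["T"]);c=X@T[:3,:3].T+T[:3,3];s=c[:,:2]/c[:,2:]
    s=s*(1+p["k1"]*(s**2).sum(1,keepdims=True))
    return s*[p["fx"],p["fy"]]+[p["cx"],p["cy"]]
def box(x,y,a,L,W,z0,z1):
    c=np.array([[i*L/2,j*W/2] for i in(-1,1) for j in(-1,1)])
    r=np.array([[np.cos(a),np.sin(a)],[-np.sin(a),np.cos(a)]])
    c=c@r+[x,y]
    return np.vstack([np.c_[c,np.full(4,z)] for z in(z0,z1)])
def render(p,X):
    h=cv2.convexHull((proj(p,X)*16).astype(np.float32)).round().astype(np.int32)
    m=np.zeros((420*1,560*1),np.uint8);cv2.fillConvexPoly(m,h,255,cv2.LINE_AA,4);return m/255.
def fit(pm,g,L,W,z0,z1):
    "pm: list of (picture,mask)"
    f=lambda v:sum(np.abs(render(p,box(*v,L,W,z0,z1))-cv2.GaussianBlur(m.astype(float),(3,3),0)).sum()/m.sum() for p,m in pm)
    b=None
    for a in(0,.2,-.2):
        r=minimize(f,[g[0],g[1],g[2]+a],method="Nelder-Mead",options=dict(initial_simplex=np.array([g[0],g[1],g[2]+a])+np.vstack([np.zeros(3),np.diag([.02,.02,.15])]),xatol=1e-4,fatol=1e-4))
        if b is None or r.fun<b.fun:b=r
    return b.x,b.fun
def ray(p,uv,z):
    q=(np.array(uv)-[p["cx"],p["cy"]])/[p["fx"],p["fy"]];s=q.copy()
    for _ in range(5): s=q/(1+p["k1"]*(s@s))
    d=p["T"][:3,:3]@np.r_[s,1];o=p["T"][:3,3];return (o+d*(z-o[2])/d[2])[:2]
def rel(x,y,z,yaw):
    "shift in tool axes and turn to bring TCP to x,y,z with tool y across a tin at yaw"
    s=arm.get_state();M=R.from_rotvec(s["orientation"]).as_matrix()
    d=M.T@(np.array([x,y,z])-s["eef_pos"])
    w=(yaw-np.arctan2(M[1,0],M[0,0])+np.pi/2)%np.pi-np.pi/2
    return d.round(4),round(-w,4)
E
python3 - <<'E'
from h import *
P={n:cams.snapshot(n) for n in("top","scene")}
for l,L,W,H in(("tin_a",.14,.054,.056),("holder",.18,.094,.024)):
    S={n:[d["mask"] for d in finder.silhouettes(P[n],l) if d["confidence"]>.4] for n in P}
    for m in S["top"]:
        c=np.argwhere(m).mean(0)[::-1];g=np.r_[ray(P["top"],c,H/2),0]
        v,e=fit([(P["top"],m)],g,L,W,0,H);print(l,c,v,e,m.sum())
        pr=[render(P["scene"],box(*v,L,W,0,H)) for _ in[0]][0]
        k=max(S["scene"],key=lambda q:(q*pr).sum(),default=None)
        if k is not None:
            print("   scene",fit([(P["scene"],k)],v,L,W,0,H)); print("   both",fit([(P["top"],m),(P["scene"],k)],v,L,W,0,H))
for l,z in(("cream_ballotin",.043),("round_tin",.036),("card_block",.038)):
    d=finder.spot_in(P["top"],l)[0]["rect"];print(l,ray(P["top"],((d[0]+d[2]/2)*560,(d[1]+d[3]/2)*420),z/2))
E
```

```text
tin_a [227.18945432 219.27222563] [0.62281196 0.26756836 0.20178997] 0.0553218283021363 1631
   scene (array([0.62531946, 0.2676062 , 0.24239162]), np.float64(0.07729616963064295))
   both (array([0.62319065, 0.2674948 , 0.21860078]), np.float64(0.15281476916547637))
tin_a [305.89258611 264.2591944 ] [0.51935947 0.08950479 0.00084351] 0.05754953470004465 1713
   scene (array([0.52206753, 0.09043861, 0.0472242 ]), np.float64(0.0672396391936859))
   both (array([0.51965318, 0.08967037, 0.01494891]), np.float64(0.14037942412386847))
tin_a [165.01382243 275.3046252 ] [0.49744397 0.41021794 0.15625753] 0.05247000448238838 1881
   scene (array([0.50058202, 0.41162457, 0.23237605]), np.float64(0.11981495988225797))
   both (array([0.49804857, 0.41061802, 0.17544098]), np.float64(0.19674031057381008))
holder [367.06285543 267.37653397] [ 0.51011756 -0.05505975 -0.1504527 ] 0.041203760762012084 3341
   scene (array([ 0.5126164 , -0.05351699, -0.13955743]), np.float64(0.03970890918886851))
   both (array([ 0.51116378, -0.05439073, -0.14004761]), np.float64(0.0913723422733963))
cream_ballotin [0.68583284 0.42484774]
round_tin [ 0.50643929 -0.05469349]
card_block [ 0.66835977 -0.04516379]
```

```bash
python3 - <<'E'
from h import *
print(rel(.498,.411,.2,.165))
s=arm.get_state();print(R.from_rotvec(s["orientation"]).as_matrix().round(3))
E
```

```text
(array([-0.3017, -0.0541,  0.0313]), np.float64(-0.5598))
[[-0.923  0.385 -0.   ]
 [ 0.385  0.923  0.   ]
 [ 0.     0.    -1.   ]]
```

>>> carry_out --rows '[0,-0.302,-0.054,0.031,-0.56,0,-0.302,-0.054,0.031,-0.56,0,-0.302,-0.054,0.031,-0.56,0,-0.302,-0.054,0.031,-0.56,0,-0.302,-0.054,0.031,-0.56,0,-0.302,-0.054,0.031,-0.56,0,-0.302,-0.054,0.031,-0.56,0,-0.302,-0.054,0.031,-0.56,0,-0.302,-0.054,0.031,-0.56,0,-0.302,-0.054,0.031,-0.56]'

```text
t: 2.05
eef_pos: [0.4962, 0.4131, 0.2007]
orientation: [0.265, -3.13, -0.003]
ft_force: [-0.3, 0.3, 0.5]
finger_gap: 1.002
finger_force: 0.0
```

```bash
cat > w.py <<'E'
from h import *
import sys
def wrist(name,g,lab="tin_a",L=.14,W=.054,H=.056,save=True):
    p=cams.snapshot("wrist")
    if save: cv2.imwrite(f"pics/{name}.png",p["color"])
    S=[d for d in finder.silhouettes(p,lab) if d["confidence"]>.3]
    for d in S:
        v,e=fit([(p,d["mask"])],g,L,W,0,H);print(d["confidence"],d["mask"].sum(),v.round(4),round(e,3))
    return p
E
python3 - <<'E'
from w import *
s=arm.get_state();print(s["t"],s["eef_pos"],s["orientation"])
p=wrist("w1",(.498,.411,.165));print(p["T"].round(3))
print(rel(.498,.411,.02,.165))
E
```

```text
2.05 [0.49619634 0.41313045 0.20069477] [ 2.65040325e-01 -3.12952809e+00 -2.62839515e-03]
0.76 4506 [ 1.0328  0.2791 -0.6906] 1.0
0.75 4875 [ 1.0328  0.2791 -0.6906] 1.0
0.55 7151 [0.4971 0.4122 0.1416] 0.033
[[-0.167  0.946  0.278  0.425]
 [ 0.986  0.16   0.048  0.401]
 [ 0.001  0.283 -0.959  0.343]
 [ 0.     0.     0.     1.   ]]
(array([-0.0011, -0.0021,  0.1807]), np.float64(0.0035))
```

View pics/w1.png

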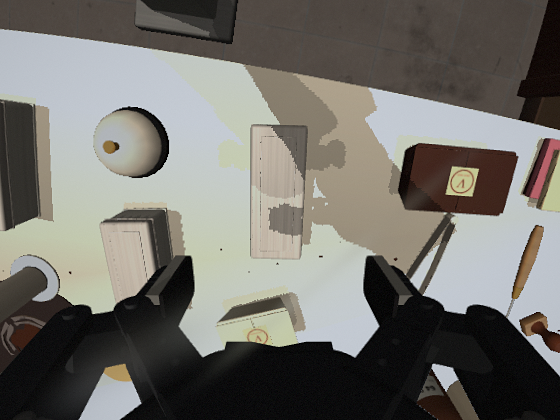

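The tin shows upright at (278,190), between the fingers with clear space on both sides. The fit is good, so I go down and grip.

>>> carry_out --rows '[0,-0.001,-0.001,0.04,0.027,0,-0.001,-0.001,0.085,0.027,0,-0.001,-0.001,0.13,0.027,0,-0.001,-0.001,0.16,0.027,0,-0.001,-0.001,0.181,0.027,0,-0.001,-0.001,0.181,0.027,0,-0.001,-0.001,0.181,0.027,255,-0.001,-0.001,0.181,0.027,255,-0.001,-0.001,0.181,0.027,255,-0.001,-0.001,0.181,0.027,255,-0.001,-0.001,0.181,0.027,255,-0.001,-0.001,0.181,0.027,255,-0.001,-0.001,0.181,0.027,255,-0.001,-0.001,0.181,0.027]'

```text
t: 3.55
eef_pos: [0.5004, 0.4113, 0.0212]
orientation: [-0.217, 3.132, 0.004]
ft_force: [-0.9, -0.3, 7.1]
finger_gap: 0.62
finger_force: 64.8
```

```bash
python3 - <<'E'
from h import *
s=arm.get_state()
for k in("t","eef_pos","orientation","ft_force","ft_torque","finger_gap","finger_force"):print(k,s[k])
E
```

```text
t 3.55
eef_pos [0.50037442 0.41134592 0.02121005]
orientation [-0.21671287  3.13171529  0.00378835]
ft_force [-0.91074548 -0.26821337  7.14007866]
ft_torque [-0.06918124  0.17085374  0.02573164]
finger_gap 0.6200579186086944
finger_force 64.83524322509766
```

>>> carry_out --rows '[255,0,0,-0.02,0,255,0,0,-0.05,0,255,0,0,-0.08,0,255,0,0,-0.1,0,255,0,0,-0.1,0,255,0,0,-0.1,0,255,0,0,-0.1,0,255,0,0,-0.1,0,255,0,0,-0.1,0,255,0,0,-0.1,0]'

```text
t: 4.55
eef_pos: [0.4992, 0.4099, 0.1186]
orientation: [0.217, -3.133, 0.001]
ft_force: [-0.4, 1.0, -2.1]
finger_gap: 0.628
finger_force: 63.9
```

```bash
cat > st.py <<'E'
from h import *
s=arm.get_state();M=R.from_rotvec(s["orientation"]).as_matrix()
print(s["t"],s["eef_pos"].round(4),"yaw",round(float(np.arctan2(M[1,0],M[0,0])),4),"ft",s["ft_force"].round(2),"mNm tool",(M.T@s["ft_torque"]*1000).round(1),s["finger_gap"].round(3))
E
python3 st.py
```

```text
Traceback (most recent call last):
  File "st.py", line 3, in <module>
    print(s["t"],s["eef_pos"].round(4),"yaw",round(float(np.arctan2(M[1,0],M[0,0])),4),"ft",s["ft_force"].round(2),"mNm tool",(M.T@s["ft_torque"]*1000).round(1),s["finger_gap"].round(3))
                                                                                                                                                                 ^^^^^^^^^^^^^^^^^^^^^
AttributeError: 'float' object has no attribute 'round'
```

>>> carry_out --rows '[255,0.02,0,0,0,255,0.05,0,0,0,255,0.05,0,0,0,255,0.0,0,0,0,255,-0.05,0,0,0,255,-0.05,0,0,0,255,-0.05,0,0,0,255,-0.05,0,0,0,255,-0.05,0,0,0,255,-0.05,0,0,0,255,-0.05,0,0,0,255,-0.05,0,0,0]'

```text
t: 5.75
eef_pos: [0.5488, 0.4171, 0.1195]
orientation: [-0.218, 3.134, -0.0]
ft_force: [-0.2, -0.2, -1.7]
finger_gap: 0.62
finger_force: 63.9
```

```bash
python3 st.py
```

```text
Traceback (most recent call last):
  File "st.py", line 3, in <module>
    print(s["t"],s["eef_pos"].round(4),"yaw",round(float(np.arctan2(M[1,0],M[0,0])),4),"ft",s["ft_force"].round(2),"mNm tool",(M.T@s["ft_torque"]*1000).round(1),s["finger_gap"].round(3))
                                                                                                                                                                 ^^^^^^^^^^^^^^^^^^^^^
AttributeError: 'float' object has no attribute 'round'
```

>>> carry_out --rows '[255,0.01,0,0,0,255,0.02,0,0,0,255,0.035,0,0,0,255,0.05,0,0,0,255,0.1,0,0,0,255,0.1,0,0,0,255,0.1,0,0,0,255,0.05,0,0,0,255,0.05,0,0,0,255,0.05,0,0,0,255,0.05,0,0,0,255,0.05,0,0,0,255,0.05,0,0,0,255,0.05,0,0,0]'

```text
t: 7.15
eef_pos: [0.4991, 0.4104, 0.1194]
orientation: [0.218, -3.134, -0.0]
ft_force: [-1.5, -0.9, -2.8]
finger_gap: 0.623
finger_force: 63.9
```

```bash
python3 st.py
```

```text
Traceback (most recent call last):
  File "st.py", line 3, in <module>
    print(s["t"],s["eef_pos"].round(4),"yaw",round(float(np.arctan2(M[1,0],M[0,0])),4),"ft",s["ft_force"].round(2),"mNm tool",(M.T@s["ft_torque"]*1000).round(1),s["finger_gap"].round(3))
                                                                                                                                                                 ^^^^^^^^^^^^^^^^^^^^^
AttributeError: 'float' object has no attribute 'round'
```

```bash
cat > st.py <<'E'
from h import *
T=[];F=[]
for i in range(5):
    s=arm.get_state();M=R.from_rotvec(s["orientation"]).as_matrix()
    T.append(M.T@s["ft_torque"]*1000);F.append(s["ft_force"])
    if i<4: cams.snapshot("wrist")
print(s["t"],s["eef_pos"].round(4),"yaw",round(float(np.arctan2(M[1,0],M[0,0])),4),"F",np.mean(F,0).round(2),"mNm tool",np.mean(T,0).round(1),"sd",np.std(T,0).round(1))
E
python3 st.py
```

```text
7.35 [0.4994 0.4101 0.1193] yaw -3.0032 F [-0.33 -0.17 -1.73] mNm tool [12.1  1.7 18.5] sd [26.5 15.7 32.7]
```

>>> carry_out --rows '[255,0.01,0,0,0,255,0.03,0,0,0,255,0.05,0,0,0,255,0.0,0,0,0,255,-0.05,0,0,0,255,-0.05,0,0,0,255,-0.05,0,0,0,255,-0.05,0,0,0,255,-0.05,0,0,0,255,-0.05,0,0,0]'

```text
t: 8.35
eef_pos: [0.5478, 0.4174, 0.1195]
orientation: [0.219, -3.133, 0.0]
ft_force: [-0.0, -0.9, -2.4]
finger_gap: 0.625
finger_force: 63.9
```

```bash
python3 st.py
```

```text
8.55 [0.5488 0.4171 0.1194] yaw -3.003 F [-0.05 -0.19 -2.42] mNm tool [ 3.4 12.8 -3.1] sd [35.3 21.5 22.5]
```

>>> carry_out --rows '[255,0.05,0,0,0,255,0.1,0,0,0,255,0.1,0,0,0,255,0.05,0,0,0,255,0.05,0,0,0,255,0.05,0,0,0,255,0.05,0,0,0,255,0.05,0,0,0,255,0.05,0,0,0]'

```text
t: 9.45
eef_pos: [0.4988, 0.4104, 0.1194]
orientation: [0.219, -3.134, -0.0]
ft_force: [0.1, 0.9, -2.6]
finger_gap: 0.623
finger_force: 64.0
```

```bash
python3 st.py
```

```text
9.65 [0.4993 0.4103 0.1194] yaw -3.003 F [ 0.09  0.24 -2.34] mNm tool [  6.  -26.4 -17.9] sd [24.7 35.2 27. ]
```

```bash
sed -i 's/range(5)/range(14)/; s/i<4/i<13/' st.py; python3 st.py
```

```text
10.3 [0.4995 0.4101 0.1193] yaw -3.0034 F [ 0.04 -0.05 -2.07] mNm tool [ 5.3 -6.5  0.4] sd [25.1 25.  26.6]
```

>>> carry_out --rows '[255,0.05,0,0,0,255,0.05,0,0,0,255,0.0,0,0,0,255,-0.05,0,0,0,255,-0.05,0,0,0,255,-0.04,0,0,0,255,-0.03,0,0,0,255,-0.02,0,0,0,255,-0.01,0,0,0,255,0,0,0,0,255,0,0,0,0,255,0,0,0,0]'

```text
t: 11.5
eef_pos: [0.4997, 0.4103, 0.1196]
orientation: [-0.218, 3.133, 0.0]
ft_force: [-0.4, -0.5, -1.5]
finger_gap: 0.622
finger_force: 64.0
```

```bash
python3 st.py
```

```text
12.15 [0.4996 0.4101 0.1193] yaw -3.0034 F [ 0.02  0.01 -1.9 ] mNm tool [-9.4  0.1  3.5] sd [22.9 32.3 30.3]
```

Both readings show no end moment, and the tin weighs about 200 g, so it is empty. I set it back.

>>> carry_out --rows '[255,0,0,0.04,0,255,0,0,0.075,0,255,0,0,0.09,0,255,0,0,0.097,0,255,0,0,0.1,0,255,0,0,0.1,0,255,0,0,0.1,0,0,0,0,0.1,0,0,0,0,0.1,0,0,0,0,0.1,0,0,0,0,0.1,0,0,0,0,0.1,0,0,0,0,0.07,0,0,0,0,0.03,0,0,0,0,-0.02,0,0,0,0,-0.06,0,0,0,0,-0.08,0,0,0,0,-0.08,0]'

```text
t: 13.95
eef_pos: [0.5011, 0.412, 0.2033]
orientation: [-0.216, 3.128, 0.008]
ft_force: [-0.2, 0.1, -0.6]
finger_gap: 1.0
finger_force: 0.0
```

```bash
python3 - <<'E'
from w import *
s=arm.get_state();print(s["t"],s["eef_pos"],s["orientation"])
wrist("w2",(.497,.412,.142));wrist("w2b",(.623,.267,.21),save=False)
print(rel(.6,.267,.2,.21))
E
```

```text
13.95 [0.50111912 0.41197156 0.20325011] [-0.21597271  3.12842627  0.00794646]
0.91 4568 [ 1.0318  0.2801 -0.7136] 1.0
0.75 7398 [0.4965 0.4102 0.142 ] 0.026
0.73 4774 [ 1.0318  0.2801 -0.7136] 1.0
0.6 5061 [ 1.1638 -0.0851 -0.6059] 1.0
0.58 4452 [ 0.6133  0.2449 -0.5408] 0.705
0.57 7267 [ 1.1638 -0.0851 -0.6059] 1.0
0.52 2906 [ 1.1638 -0.0851 -0.6059] 1.0
(array([-0.0806, -0.1548, -0.0022]), np.float64(-0.0717))
```

>>> carry_out --rows '[0,-0.104,-0.158,0,-0.072,0,-0.104,-0.158,0,-0.072,0,-0.104,-0.158,0,-0.072,0,-0.104,-0.158,0,-0.072,0,-0.104,-0.158,0,-0.072,0,-0.104,-0.158,0,-0.072,0,-0.104,-0.158,0,-0.072]'

```text
t: 14.85
eef_pos: [0.6226, 0.2696, 0.1983]
orientation: [0.333, -3.121, -0.002]
ft_force: [0.2, 0.5, 0.3]
finger_gap: 1.001
finger_force: 0.0
```

```bash
python3 - <<'E'
from w import *
s=arm.get_state();print(s["t"],s["eef_pos"],s["orientation"])
wrist("w3",(.623,.267,.21))
print(rel(.623,.267,.02,.21))
E
```

```text
14.85 [0.62259658 0.26962557 0.19826282] [ 3.33089500e-01 -3.12128019e+00 -1.75090598e-03]
0.91 11472 [ 1.145   0.1934 -0.2141] 1.0
0.69 10237 [ 1.145   0.1934 -0.2141] 1.0
0.67 7417 [0.6214 0.2667 0.1869] 0.028
(array([ 1.000e-04, -3.200e-03,  1.789e-01]), np.float64(0.0036))
```

View pics/w3.png

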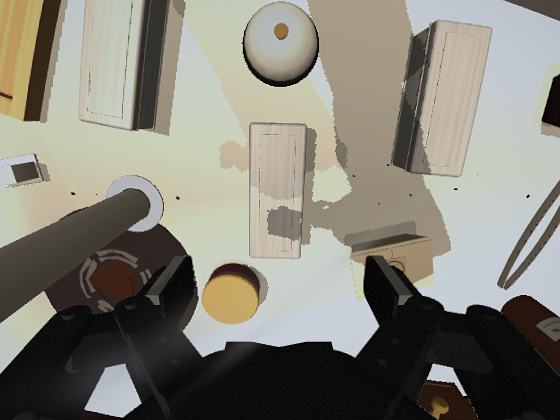

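Tin at (277,190) with the bell, round tin and ballotin clear of the fingers. Next I grip, lift and shake it.

>>> carry_out --rows '[0,0.002,-0.003,0.04,0.027,0,0.002,-0.003,0.085,0.027,0,0.002,-0.003,0.13,0.027,0,0.002,-0.003,0.16,0.027,0,0.002,-0.003,0.178,0.027,0,0.002,-0.003,0.178,0.027,255,0.002,-0.003,0.178,0.027,255,0.002,-0.003,0.178,0.027,255,0.002,-0.003,0.178,0.027,255,0.002,-0.003,0.178,0.027,255,0.002,-0.003,0.178,0.027,255,0.002,-0.003,0.178,0.027]'

```text
t: 16.15
eef_pos: [0.6246, 0.266, 0.0239]
orientation: [-0.287, 3.124, 0.004]
ft_force: [0.3, -0.2, 7.0]
finger_gap: 0.617
finger_force: 65.5
```

>>> carry_out --rows '[255,0,0,-0.02,0,255,0,0,-0.05,0,255,0,0,-0.08,0,255,0,0,-0.1,0,255,0,0,-0.1,0,255,0.05,0,-0.1,0,255,0.05,0,-0.1,0,255,0.0,0,-0.1,0,255,0,0,-0.1,0,255,0,0,-0.1,0,255,0,0,-0.1,0,255,0,0,-0.1,0,255,0,0,-0.1,0,255,0,0,-0.1,0]'

```text
t: 17.55
eef_pos: [0.6226, 0.2646, 0.1213]
orientation: [0.288, -3.128, 0.0]
ft_force: [-0.7, 0.1, -2.3]
finger_gap: 0.625
finger_force: 64.5
```

```bash
python3 st.py
```

```text
18.2 [0.623  0.2646 0.1213] yaw -2.9584 F [-0.03  0.04 -2.57] mNm tool [  9.2 -15.2   2.9] sd [27.9 27.1 34.2]
```

>>> carry_out --rows '[255,0.05,0,0,0,255,0.05,0,0,0,255,0.0,0,0,0,255,-0.05,0,0,0,255,-0.05,0,0,0,255,-0.04,0,0,0,255,-0.03,0,0,0,255,-0.02,0,0,0,255,-0.01,0,0,0,255,0,0,0,0,255,0,0,0,0,255,0,0,0,0]'

```text
t: 19.4
eef_pos: [0.6233, 0.2647, 0.1215]
orientation: [-0.288, 3.128, 0.0]
ft_force: [0.1, -0.1, -2.7]
finger_gap: 0.621
finger_force: 64.4
```

```bash
python3 st.py
```

```text
20.05 [0.623  0.2646 0.1213] yaw -2.9583 F [-0.09  0.15 -2.56] mNm tool [ 0.9 -8.8  2. ] sd [21.8 20.2 25.3]
```

>>> carry_out --rows '[255,0,0,0.04,0,255,0,0,0.075,0,255,0,0,0.09,0,255,0,0,0.097,0,255,0,0,0.1,0,255,0,0,0.1,0,255,0,0,0.1,0,0,0,0,0.1,0,0,0,0,0.1,0,0,0,0,0.1,0,0,0,0,0.1,0,0,0,0,0.1,0,0,0,0,0.07,0,0,0,0,0.03,0,0,0,0,-0.02,0,0,0,0,-0.06,0,0,0,0,-0.08,0,0,0,0,-0.08,0]'

```text
t: 21.85
eef_pos: [0.625, 0.266, 0.2054]
orientation: [-0.286, 3.121, 0.005]
ft_force: [-0.1, 0.1, -0.1]
finger_gap: 0.997
finger_force: 0.0
```

```bash
python3 - <<'E'
from w import *
s=arm.get_state();print(s["t"],s["eef_pos"],s["orientation"])
wrist("w4",(.6214,.2667,.187))
print(rel(.5195,.0895,.2,.0))
E
```

```text
21.85 [0.62502526 0.26601638 0.2053766 ] [-0.28612236  3.1214869   0.00514139]
0.62 7111 [0.6207 0.2642 0.1773] 0.028
0.61 10998 [ 1.1562  0.1348 -0.6686] 1.0
0.56 10034 [ 1.1562  0.1348 -0.6686] 1.0
(array([ 0.1334, -0.1531,  0.0011]), np.float64(0.1832))
```

>>> carry_out --rows '[0,0.05,0,0,0.1,0,0.1,-0.03,0,0.183,0,0.133,-0.06,0,0.183,0,0.133,-0.11,0,0.183,0,0.133,-0.153,0,0.183,0,0.133,-0.153,0,0.183,0,0.133,-0.153,0,0.183,0,0.133,-0.153,0,0.183]'

```text
t: 22.75
eef_pos: [0.5194, 0.0913, 0.2004]
orientation: [0.003, -3.14, -0.002]
ft_force: [0.6, -0.4, -0.4]
finger_gap: 0.996
finger_force: 0.0
```

```bash
python3 - <<'E'
from w import *
s=arm.get_state();print(s["t"],s["eef_pos"],s["orientation"])
wrist("w5",(.5195,.0895,.0))
print(rel(.5195,.0895,.02,.0))
E
```

```text
22.75 [0.51937711 0.09133357 0.20042967] [ 3.14780966e-03 -3.13977248e+00 -1.72838030e-03]
0.82 7196 [0.5178 0.0893 0.0063] 0.03
0.76 5608 [ 1.0222 -0.0046 -1.105 ] 1.0
0.74 4893 [ 1.0222 -0.0046 -1.105 ] 1.0
(array([-1.000e-04, -2.600e-03,  1.808e-01]), np.float64(0.0033))
```

View pics/w5.png

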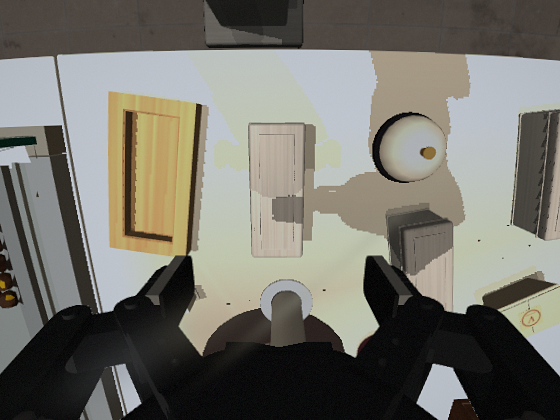

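Tin at (277,190), holder well at (152,175), tap foot at (286,300). The fingers are clear, so I grip this one the same way.

>>> carry_out --rows '[0,0.004,-0.002,0.04,-0.003,0,0.004,-0.002,0.085,-0.003,0,0.004,-0.002,0.13,-0.003,0,0.004,-0.002,0.16,-0.003,0,0.004,-0.002,0.178,-0.003,0,0.004,-0.002,0.178,-0.003,255,0.004,-0.002,0.178,-0.003,255,0.004,-0.002,0.178,-0.003,255,0.004,-0.002,0.178,-0.003,255,0.004,-0.002,0.178,-0.003,255,0.004,-0.002,0.178,-0.003,255,0.004,-0.002,0.178,-0.003]'

```text
t: 24.05
eef_pos: [0.517, 0.0887, 0.0248]
orientation: [-0.006, 3.139, 0.002]
ft_force: [-0.4, 0.9, 6.8]
finger_gap: 0.618
finger_force: 65.0
```

>>> carry_out --rows '[255,0,0,-0.02,0,255,0,0,-0.05,0,255,0,0,-0.08,0,255,0,0,-0.1,0,255,0,0,-0.1,0,255,0.05,0,-0.1,0,255,0.05,0,-0.1,0,255,0.0,0,-0.1,0,255,0,0,-0.1,0,255,0,0,-0.1,0,255,0,0,-0.1,0,255,0,0,-0.1,0,255,0,0,-0.1,0,255,0,0,-0.1,0]'

```text
t: 25.45
eef_pos: [0.5157, 0.088, 0.1232]
orientation: [0.006, -3.141, 0.0]
ft_force: [-0.4, -0.3, -3.2]
finger_gap: 0.625
finger_force: 64.3
```

```bash
python3 st.py
```

```text
26.1 [0.5161 0.088  0.1233] yaw -3.1384 F [-0.12 -0.1  -3.06] mNm tool [15.9 11.5 14.8] sd [25.9 31.3 30.1]
```

>>> carry_out --rows '[255,0.05,0,0,0,255,0.05,0,0,0,255,0.0,0,0,0,255,-0.05,0,0,0,255,-0.05,0,0,0,255,-0.04,0,0,0,255,-0.03,0,0,0,255,-0.02,0,0,0,255,-0.01,0,0,0,255,0,0,0,0,255,0,0,0,0,255,0,0,0,0]'

```text
t: 27.3
eef_pos: [0.5162, 0.0881, 0.1235]
orientation: [-0.006, 3.141, 0.0]
ft_force: [-0.1, -0.3, -2.6]
finger_gap: 0.622
finger_force: 64.3
```

```bash
python3 st.py
```

```text
27.95 [0.5161 0.0879 0.1233] yaw -3.1384 F [-0.11  0.03 -2.99] mNm tool [17.5 22.8 11.2] sd [19.5 27.1 29.1]
```

The weight of 310 g points to the ball, but the moment is not conclusive yet. I use a stronger one-way jerk, stopping abruptly.

>>> carry_out --rows '[255,0.005,0,0,0,255,0.02,0,0,0,255,0.04,0,0,0,255,0.07,0,0,0,255,0.1,0,0,0,255,0.1,0,0,0,255,0.1,0,0,0,255,0.1,0,0,0,255,0.1,0,0,0,255,0.1,0,0,0]'

```text
t: 28.95
eef_pos: [0.4169, 0.0877, 0.1233]
orientation: [-0.004, 3.141, 0.001]
ft_force: [0.3, 0.7, -2.8]
finger_gap: 0.617
finger_force: 64.4
```

```bash
sed -i 's/T=\[\];/T=[];E=[];/; s/T.append/E.append(s["effort"]*1000);T.append/' st.py; echo 'print(np.mean(E,0).round(1),np.std(E,0).round(1)); print(np.array(T)[:,1].round())'>>st.py; python3 st.py
```

```text
29.6 [0.4161 0.0876 0.1233] yaw -3.1384 F [ 0.11 -0.14 -2.88] mNm tool [ 5.4 17.2 -9.1] sd [16.  32.8 29.6]
[ 4.70000e+00 -4.28149e+04 -1.16930e+03 -5.23690e+03  5.90000e+00
 -1.25000e+01  2.00000e-01] [20.9 32.2  8.4 22.6  0.3  3.8  0.2]
[-52.  40.  68.  16.  48.   3.  -7.  28.  20. -29.  23. -14.  39.  57.]
```

>>> carry_out --rows '[255,-0.005,0,0,0,255,-0.02,0,0,0,255,-0.04,0,0,0,255,-0.07,0,0,0,255,-0.1,0,0,0,255,-0.1,0,0,0,255,-0.1,0,0,0,255,-0.1,0,0,0,255,-0.1,0,0,0,255,-0.1,0,0,0]'

```text
t: 30.6
eef_pos: [0.5153, 0.088, 0.1233]
orientation: [0.006, -3.141, 0.0]
ft_force: [0.7, 0.2, -3.2]
finger_gap: 0.623
finger_force: 64.3
```

```bash
python3 st.py
```

```text
31.25 [0.5161 0.088  0.1233] yaw -3.1384 F [-0.01 -0.26 -2.98] mNm tool [  1.   12.9 -17.4] sd [26.  21.  30.8]
[-3.90000e+00 -5.03565e+04 -3.24910e+03 -9.45440e+03  1.00000e+01
 -1.33000e+01 -1.00000e-01] [20.2 38.9  8.2 22.   0.7  4.3  0.1]
[-25.  54.  17.   2.  -6.  36.  -2.  18.   9. -12.   4.  43.  24.  20.]
```

>>> carry_out --rows '[255,-0.02,0,0,0,255,-0.04,0,0,0,255,-0.04,0,0,0,255,-0.035,0,0,0,255,-0.02,0,0,0,255,0.01,0,0,0,255,0.05,0,0,0,255,0.1,0,0,0,255,0.1,0,0,0,255,0.1,0,0,0,255,0.1,0,0,0]'

```text
t: 32.35
eef_pos: [0.4171, 0.0883, 0.1237]
orientation: [-0.005, 3.14, 0.002]
ft_force: [-0.4, 0.9, -3.1]
finger_gap: 0.62
finger_force: 64.3
```

```bash
python3 st.py
```

```text
33.0 [0.4161 0.0876 0.1233] yaw -3.1384 F [ 0.01  0.3  -2.93] mNm tool [  4.4 -37.5  -3.1] sd [26.  33.9 29.4]
[-5.5500e+01 -4.2856e+04 -1.2483e+03 -5.1014e+03 -5.8000e+00  3.3600e+01
  1.0000e-01] [ 85.4 107.   15.4 238.2   3.9  25.7   0.8]
[-69. -70.  -1. -49.  13. -14.  27. -71. -30. -44. -36. -20. -71. -91.]
```

>>> carry_out --rows '[255,-0.005,0,0,0,255,-0.02,0,0,0,255,-0.05,0,0,0,255,-0.09,0,0,0,255,-0.14,0,0,0,255,-0.14,0,0,0,255,-0.14,0,0,0,255,-0.14,0,0,0]'

```text
t: 33.8
eef_pos: [0.5544, 0.0877, 0.1228]
orientation: [0.006, -3.139, 0.001]
ft_force: [-0.4, 0.3, -2.9]
finger_gap: 0.62
finger_force: 64.4
```

```bash
python3 st.py
```

```text
34.45 [0.556  0.0881 0.1233] yaw -3.1383 F [ 0.01 -0.03 -3.21] mNm tool [ 5.5 59.5  3.9] sd [27.4 18.1 30.9]
[ 5.97000e+01 -5.34170e+04 -4.02520e+03 -1.09831e+04  2.81000e+01
 -3.16000e+01 -3.00000e-01] [112.9 140.4  37.3 167.5   9.8  22.    0.5]
[78. 68. 87. 61. 63. 42. 83. 69. 21. 55. 57. 69. 32. 48.]
```

The moment flips from -37 to +60 mNm, so the ball is in this third tin. I rise for a fresh look at the holder and at the tin in the hand.

>>> carry_out --rows '[255,0.03,0,-0.04,0,255,0.04,0,-0.08,0,255,0.04,0,-0.08,0,255,0.04,0,-0.08,0,255,0.04,0,-0.08,0]'

```text
t: 34.95
eef_pos: [0.5159, 0.0874, 0.2024]
orientation: [0.004, -3.14, 0.001]
ft_force: [-0.9, 0.0, -3.1]
finger_gap: 0.618
finger_force: 66.9
```

```bash
python3 - <<'E'
from w import *
s=arm.get_state();print(s["t"],s["eef_pos"],s["orientation"])
p=wrist("w6",(.511,-.0545,-.145),"holder",.18,.094,.024)
q=cams.snapshot("top")
for d in finder.silhouettes(q,"holder"):print("top",fit([(q,d["mask"])],(.511,-.0545,-.145),.18,.094,0,.024))
g=(.511,-.0545,-.145);im=p["color"].copy()
np.savez("w6.npz",**{k:p[k] for k in p})
E
```

```text
34.95 [0.51590021 0.08739408 0.20241911] [ 4.21686212e-03 -3.14043643e+00  9.96904780e-04]
0.82 13383 [ 0.5093 -0.056  -0.1532] 0.023
top (array([ 0.60427681, -0.07008087, -0.12343947]), np.float64(2.564871496043673))
```

View pics/w6.png

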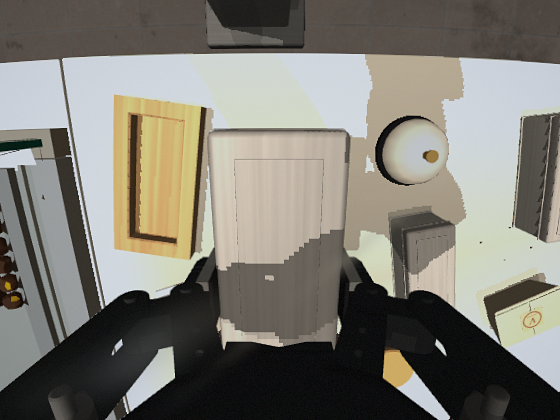

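```bash
cat > f.py <<'E'
from h import *
d=np.load("w6.npz");p={k:d[k] for k in d.files}
d=None
from rig import finder
q=cams.snapshot("wrist");S=finder.silhouettes(q,"tin_a")
for d in S: print(d["confidence"],d["mask"].sum(),np.argwhere(d["mask"]).mean(0))
m=max(S,key=lambda d:d["mask"].sum())["mask"].copy();m[240:]=0
s=arm.get_state();print(s["eef_pos"])
for zb in(.1755,.1775):
    f=lambda v:np.abs(np.where(np.arange(420)[:,None]<240,render(q,box(*v,.14,.054,zb,zb+.056)),0)-m).sum()
    g=np.array([.517,.088,.003])
    r=minimize(f,g,method="Nelder-Mead",options=dict(initial_simplex=g+np.vstack([np.zeros(3),np.diag([.01,.01,.1])])));print(r.x,r.fun/m.sum())
for d in finder.silhouettes(q,"holder"):
    print("holder",fit([(q,d["mask"])],(.51,-.055,-.15),.18,.094,0,.024))
c=box(.5093,-.056,-.153,.148,.062,.006,.024)
im=q["color"].copy()
for a in (c[4:],box(.5093,-.056,-.153,.18,.094,0,.024)[4:]):
    cv2.polylines(im,[proj(q,a)[[0,1,3,2]].round().astype(int)],True,(0,0,255),1)
cv2.imwrite("pics/ov.png",cv2.resize(im[80:280,90:260],None,fx=3,fy=3,interpolation=cv2.INTER_CUBIC))
E
python3 f.py
```

```text
0.84 5359 [177.74342228 538.29818996]
0.62 5115 [255.29071359 422.51749756]
0.59 27740 [231.05782264 278.47775775]
[0.51592754 0.08789051 0.20258275]
[0.5168007  0.0876225  0.00244194] 0.01553728264527349
[0.51674821 0.08759815 0.00290302] 0.012290801293660397
holder (array([ 0.50923276, -0.0559317 , -0.15618964]), np.float64(0.019876004744090577))
```

View pics/ov.png

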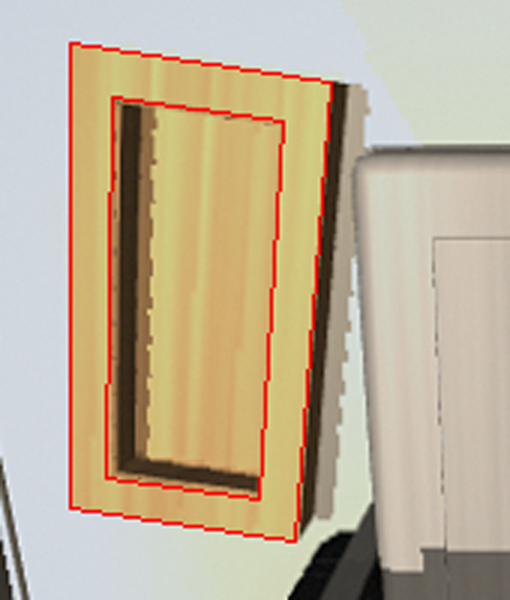

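Overlay matches the holder and well. I carry the tin over the holder and hover.

>>> carry_out --rows '[255,0.008,-0.04,0,0.1,255,0.008,-0.09,0,0.157,255,0.008,-0.13,0,0.157,255,0.008,-0.144,0.03,0.157,255,0.008,-0.144,0.07,0.157,255,0.008,-0.144,0.11,0.157,255,0.008,-0.144,0.135,0.157,255,0.008,-0.144,0.14,0.157,255,0.008,-0.144,0.14,0.157,255,0.008,-0.144,0.14,0.157]'

```text
t: 36.3
eef_pos: [0.5097, -0.0559, 0.0644]
orientation: [0.241, 3.13, 0.001]
ft_force: [-0.7, 0.3, -2.1]
finger_gap: 0.622
finger_force: 67.6
```

```bash
python3 - <<'E'
from h import *
print(rel(.5084,-.0564,.035,-.154),arm.get_state()["eef_pos"],arm.get_state()["ft_force"])
p=cams.snapshot("scene");cv2.imwrite("pics/s1.png",cv2.resize(p["color"][150:400,200:450],None,fx=2.4,fy=2.4))
E
```

```text
(array([ 0.0012, -0.0007,  0.0294]), np.float64(0.0003)) [ 0.50965453 -0.05591426  0.06438177] [-0.74949516  0.3442957  -2.05306973]
```

View pics/s1.png

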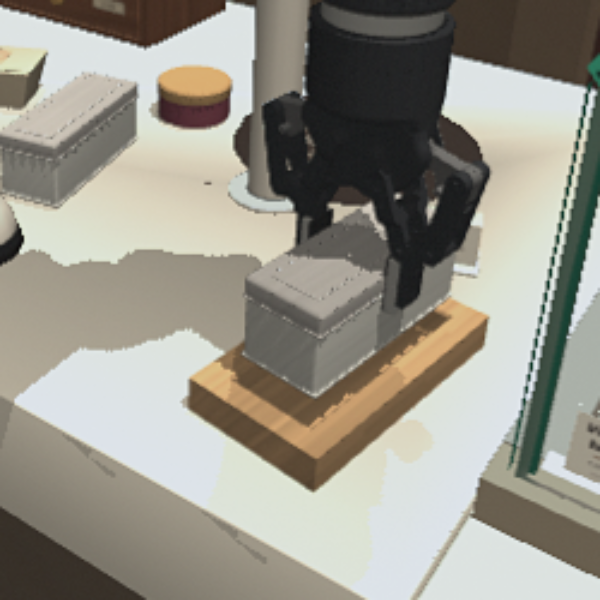

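The tin hangs over the well, lined up, with the fingers clear of the block. I lower it partway and check the force.

>>> carry_out --rows '[255,0.001,-0.0005,0,0,255,0.001,-0.0005,0.008,0,255,0.001,-0.0005,0.014,0,255,0.001,-0.0005,0.018,0,255,0.001,-0.0005,0.021,0,255,0.001,-0.0005,0.021,0,255,0.001,-0.0005,0.021,0]'

```text
t: 37.05
eef_pos: [0.5074, -0.056, 0.042]
orientation: [-0.24, -3.132, -0.001]
ft_force: [0.0, 1.2, -4.0]
finger_gap: 0.622
finger_force: 67.7
```

```bash
sed -i 's/range(14)/range(5)/; s/i<13/i<4/' st.py; python3 st.py | head -1
```

```text
37.25 [ 0.5075 -0.056   0.0423] yaw 2.9883 F [ 0.23  1.45 -3.79] mNm tool [-433.3   65.7 -106.5] sd [33.  24.5 35.1]
```

>>> carry_out --rows '[255,0,0.001,0,0,255,0,0.001,0.003,0,255,0,0.001,0.006,0,255,0,0.001,0.009,0,255,0,0.001,0.009,0,255,0,0.001,0.009,0]'

```text
t: 37.85
eef_pos: [0.5075, -0.0555, 0.0331]
orientation: [-0.241, -3.132, 0.0]
ft_force: [0.4, -0.0, -2.7]
finger_gap: 0.617
finger_force: 67.7
```

```bash
python3 st.py | head -1
```

```text
38.05 [ 0.5077 -0.0554  0.0334] yaw 2.9878 F [-0.24 -0.15 -2.63] mNm tool [ -3.  -37.7  -8.8] sd [24.7 30.9 24.1]
```

>>> carry_out --rows '[255,0,0,0.001,0,255,0,0,0.002,0,255,0,0,0.003,0,255,0,0,0.003,0,255,0,0,0.003,0]'

```text
t: 38.55
eef_pos: [0.5076, -0.0554, 0.0308]
orientation: [0.241, 3.132, -0.0]
ft_force: [-2.8, -0.8, 6.2]
finger_gap: 0.618
finger_force: 68.6
```

```bash
python3 st.py | head -1
```

```text
38.75 [ 0.5076 -0.0555  0.0308] yaw 2.9879 F [-2.28 -0.19  5.47] mNm tool [-1.016e+02  2.289e+02  2.000e-01] sd [12.2 13.7 24.5]
```

Bottomed on the well floor: z matches, with a light 8 N contact. I release and retreat.

>>> carry_out --rows '[0,0,0,0,0,0,0,0,0,0,0,0,0,0,0,0,0,0,0,0,0,0,0,0,0,0,0,0,-0.01,0,0,0,0,-0.04,0,0,0,0,-0.09,0,0,0,0,-0.13,0,0,0,0,-0.17,0,0,0,0,-0.17,0,0,0,0,-0.17,0]'

```text
t: 39.95
eef_pos: [0.5079, -0.0558, 0.2015]
orientation: [0.242, 3.13, -0.0]
ft_force: [0.0, -0.0, -0.4]
finger_gap: 1.0
finger_force: 0.0
```

```bash
python3 - <<'E'
from h import *
p=cams.snapshot("scene");q=cams.snapshot("wrist")
a=cv2.resize(p["color"],(800,600))[:, :];cv2.imwrite("pics/end_s.png",a)
cv2.imwrite("pics/end_w.png",q["color"])
print(arm.get_state()["t"])
for d in finder.silhouettes(q,"tin_a"):
    if d["confidence"]>.3:
        for z in(0.006,0.014):print(d["confidence"],z,fit([(q,d["mask"])],(.509,-.056,-.154),.14,.054,z+.0 if z>.01 else .024,z+.056))
E
```

```text
40.05
0.96 0.006 (array([ 0.9144321 , -0.26859259, -0.84659259]), np.float64(1.000045745654163))
0.96 0.014 (array([ 0.9787668 , -0.30200823, -0.60852675]), np.float64(1.000045745654163))
0.69 0.006 (array([ 0.50873609, -0.05615186, -0.15643818]), np.float64(0.02396992713496134))
0.69 0.014 (array([ 0.50886306, -0.05603392, -0.15560567]), np.float64(0.07487426002581563))
0.58 0.006 (array([ 0.49352914, -0.03769461, -0.13011326]), np.float64(1.3866424460508473))
0.58 0.014 (array([ 0.49388706, -0.03866248, -0.12466999]), np.float64(1.432974206200905))
```

View pics/end_s.png

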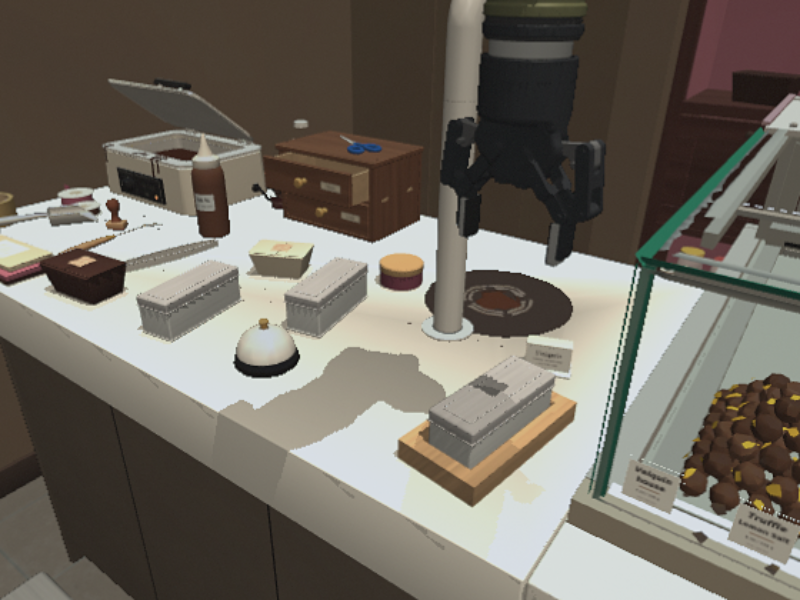

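View pics/end_w.png

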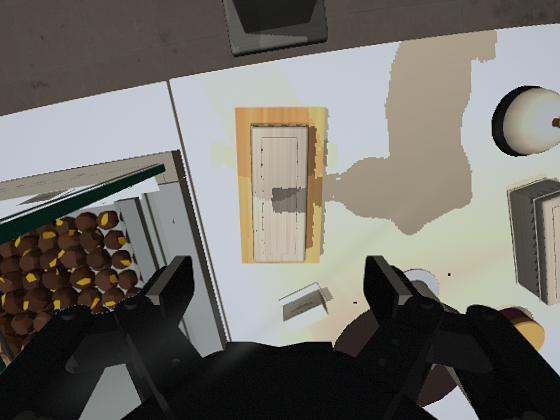

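The tin sits seated in the well (wrist picture (280,195), scene (490,410)). The height fit agrees with the 6 mm floor, and the other two tins stand upright in their places.

```bash
python3 -c "
from rig import ticket
print(ticket.sign_off())"
```

```text
the job is handed in; nothing more can be done
None
```

The ball was in the third tin I tried, the one nearest the holder; that tin is now fully home in the holder's well, the other two stand upright where they stood, and the job is handed in at about 40 s.

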